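# Draw a long stud out of a half-covered hardware tray

### The arm

A 6-joint arm with a two-finger parallel gripper is mounted at the origin on the work surface. World frame = base frame: x ahead of the robot, y to its left, z up, the work surface at z = 0. Lengths are in m, angles in rad, forces in N, time in s.
With the tool pointing down it reaches from about 0.35 to 0.875 m from the base axis. Payload 4.2 kg.
Tool frame: the origin (TCP) lies midway between the tips of the shut fingers; the grasp point (between the pads) lies 19 mm behind it (robot.grip_depth is the distance from the TCP to the grasp point, in m); x points along the fingers, y is the direction in which the jaws open and shut, and the axes are right-handed (so a half turn about x gives the same grasp; the last joint's range is limited). The gripper opens to 85 mm and grips with 20 to 120 N. Pads are 22 mm wide; open, the fingers measure 114 mm over their backs; the gripper's body (76 mm by 85 mm) begins 54 mm behind the grasp point. The pads swing forward as they close: fully open they stand 13 mm farther back than shut.
Start: joints at [1.465, 0.385, 0.008, 0, -1.194, -0.259], TCP at [0.223, 0.584, 0.231] pointing down, gripper open.
Joint ranges: [-3.14, 3.14], [-1.21, 2.06], [-1.07, 1.41], [-3.16, 2.05], [-2.99, -0.16], [-3.1, 3.1]. Speed limits (rad/s): [2.79, 2.79, 3.14, 3.14, 3.14, 3.14].

### API

Orientations are given as [roll, pitch, yaw] about the fixed x, y, z axes, in that order (R = Rz(yaw) Ry(pitch) Rx(roll)).
In Python, from rig import robot gives the robot as it stands.
- The arm moves only by the tool step_arm, never from a script. Its argument "increments" is a list that holds one entry, the list of rows, each a list of 5 numbers: the opening, from -1 (shut) to 1 (fully open), then the shift along the tool's x, y, z in m, then the turn about the tool's x in degrees. In form: [[[fingers, dx, dy, dz, spin], ...]]. A call has 1 to 10 rows; each row is the pose to reach, as a shift and turn from the pose commanded when the call began, along the tool's axes at that moment; what a row does not reach only later rows make up. A row lasts 1/8 s, in which the tool goes at most 62.5 mm and 10.7 degrees, less where a joint would pass 70% of its speed; a pose out of reach is approached as far as the arm can. A call with a gripper value outside its range is refused whole. The fingers move at their own pace and stop on an object; "grip_force" is the grip in N (left out, the last holds). Time passes only in rows, so rows that repeat a pose let the fingers close. It gives the time, the measured TCP pose, the force and the opening at its end, in the units of the state.
- robot.get_obs(): the state, without advancing time (a new reading comes with each control period).
- robot.snapshot(name): name is "scene" or "top" or "wrist"; returns the picture (384x512x3 uint8, red, green, blue); there is no depth.
- robot.camera_params(name): a dict with "mtx" (3x3 intrinsics, pixels), "R" (3x3) and "t" (3): a world point X has camera coordinates R X + t. Camera axes: x right, y down, z forward; pixel columns grow to the right and rows downward; lengths in m; the calibration is good to about 2 mm. A picture is of the moment at which its call begins: read the wrist's pose just before it. camera_params takes no time and is no camera call; for the wrist camera it gives the pose at the moment of the call.
- robot.sign_off(): hands the job in, once; it reports no verdict.
Trained networks look in the newest picture that a camera, given by its name, has taken for a name from the list of things; names that differ only in an ending like _2 or _b are one class to them, and where a whole thing is asked for, a point or a joint stands for the part that bears it (a point fixed in the world has none). Each returns a list of dicts, best first, with "conf" (0 to 1); they miss things now and then, are a little off and sometimes report something else, mostly with a low value. They report only what shows in the picture. A call takes as long as a camera call. They do not tell look-alikes from the thing itself.
- robot.recognise(target, camera): "centre" ([x, y, z] in m, in world coordinates, good to about 4 mm: the middle of the surface that is visible of it).
- robot.cut_out(target, camera): "region" (384x512 bool, what is visible of it).
- robot.place_of(target, camera): "centre" ([x, y, z] in m, in world coordinates, good to about 4 mm: a listed point, or the origin of a listed thing).
The state is a dict: "time_s": time; "joint_pos": joint angles; "qd": joint speeds; "joint_torque": joint torques, N m; "ee_pos": TCP position; "tcp_rot": TCP orientation; "force": force on the tool from outside, world axes, zero at the start; "moment": the same for the moment, N m; "finger_gap": opening from 0.0 (shut) to 1.0 (fully open).
Only numpy, scipy, OpenCV 4.12 (cv2) and the standard library are available. Lean on these libraries where they do the work, as an engineer would, in place of code of your own. Each camera call takes 0.05 s, during which the arm holds its last target. There are 200 camera calls.

### The job

A long threaded stud lies in the black hardware tray, and its ends reach under the two fixed yellow covers, so it will not come straight up. Take hold of it, tilt it and draw it out slantwise through the opening between the covers, and finish holding it motionless in the gripper, with every part of it at least 10 cm above the top of the tray. Do not disturb the jar, the carton and the green bin standing nearby.

Things in the scene. Friction and masses are not known exactly. Their poses are not given: they have to be found in the camera images.
- tray: Black hardware tray fixed to the table, 340 (its x) x 130 (y) x 54 mm high; origin: centre of underside, z up. Blue floor 4 mm, walls 5 mm. Two fixed yellow covers, underside 50 and top 54 mm above the table, roof it from x=-170 to -60 and +60 to +170 mm; between them the opening, 120 mm square. Inside it is 330 mm long under the covers, so the stud can slide lengthwise under either one.
- stud: Loose threaded steel stud, 200 mm long, 12 mm diameter, about 0.2 kg, with a brass hex nut (20 mm across flats, 11 mm long) fixed at each end; ends alike. Origin mid-axis, x along it. It starts level on the tray floor (does not roll), axis 14 mm above the table, within 6 degrees of the tray's x and 25 mm of its centre, its bare middle under the opening.
- stud_end0 (a point): Centre of the stud's end face at its own x = -100 mm.
- stud_end1 (a point): Centre of the stud's end face at its own x = +100 mm.
- jar: Bystander: loose closed jar with white cap, 64 mm in diameter, 90 mm high, origin at the centre of its underside.
- carton: Bystander: loose plain cardboard carton, 100 x 65 x 50 mm, origin at the centre of its underside.
- bin: Bystander: loose green open bin, 100 x 80 x 50 mm, origin at the centre of its underside.
Mind the look-alikes: they are no part of the job. Of the things that look like the stud, the middle-sized one is meant.

How it is judged:
By the outcome, as a careful person would: the job done as asked, in the order asked, and still so for the second after the job is handed in, while the arm keeps its last pose, push and grip.
It also fails if it takes over 42 s, if anything falls off the work surface, if the arm or the gripper's body presses on something with over 40 N, if the wrist force passes 120 N, or if a joint passes its speed limit or range.

## Working session

There is one attempt and no reset: what is moved stays moved. The work goes in short steps, Python scripts to look and compute and a tool call to move; the robot and the scene stay as the last step left them, time stands still between calls to the robot, and variables do not carry over. Pictures are saved under pics/ and viewed, about 8 in all and at most 12, crops included, and the job is handed in when it is done.

Besides the shell and the picture viewer there is one more tool, called after "Request:" by a JSON object that holds its "op" and its "data", one argument or row to a line. step_arm: Moves the arm, as the interface text tells. Its arguments: {"type":"object","properties":{"increments":{"type":"array","items":{"type":"array","items":{"type":"array","items":{"type":"number"}}}},"grip_force":{"type":"number"}},"required":["increments"]}

```bash
mkdir -p pics; cat > h.py <<'E'
from rig import robot
import numpy as np, cv2
def save(cam,f):
    im=robot.snapshot(cam); cv2.imwrite('pics/'+f,im[:,:,::-1]); return im
def proj(cam,X):
    c=robot.camera_params(cam); p=np.array(c['mtx'])@(np.array(c['R'])@np.array(X)+np.array(c['t'])); return p[:2]/p[2]
def onplane(cam,uv,z):
    c=robot.camera_params(cam); R=np.array(c['R']);t=np.array(c['t'])
    d=R.T@np.linalg.inv(np.array(c['mtx']))@np.array([uv[0],uv[1],1.]); o=-R.T@t
    return o+d*(z-o[2])/d[2]
E
python3 - <<'E'
from h import *
a=save('scene','s0.png');b=save('top','t0.png')
cv2.imwrite('pics/both.png',cv2.resize(np.vstack([a,b]),(400,600))[:,:,::-1])
for c in ['top','scene']:
  for n in ['tray','stud','stud_end0','stud_end1','jar','carton','bin']:
    for r in robot.place_of(n,c): print(c,n,np.round(r['centre'],3),round(r['conf'],2),np.round(proj(c,r['centre'])))
o=robot.get_obs();print(o['time_s'],o['tcp_rot'],o['ee_pos'])
E
```

```text
top tray [ 0.564  0.004 -0.001] 0.68 [288. 164.]
top stud [0.276 0.255 0.014] 0.86 [171. 295.]
top stud [ 0.553 -0.004  0.013] 0.57 [292. 167.]
top stud [ 0.627 -0.224  0.007] 0.5 [388. 135.]
top stud_end0 [ 0.651 -0.04   0.012] 0.88 [307. 124.]
top stud_end0 [ 0.602 -0.29   0.004] 0.84 [418. 146.]
top stud_end0 [0.224 0.141 0.018] 0.73 [225. 321.]
top stud_end0 [ 0.657 -0.155  0.008] 0.68 [357. 122.]
top stud_end0 [0.334 0.374 0.014] 0.57 [116. 268.]
top stud_end0 [ 0.553 -0.006  0.01 ] 0.4 [293. 167.]
top stud_end1 [ 0.651 -0.04   0.012] 0.88 [307. 124.]
top stud_end1 [ 0.602 -0.29   0.004] 0.84 [418. 146.]
top stud_end1 [0.224 0.141 0.018] 0.73 [225. 321.]
top stud_end1 [ 0.657 -0.155  0.008] 0.68 [357. 122.]
top stud_end1 [0.334 0.374 0.014] 0.57 [116. 268.]
top stud_end1 [ 0.553 -0.006  0.01 ] 0.4 [293. 167.]
top jar [0.734 0.174 0.002] 0.75 [213.  92.]
top jar [0.593 0.194 0.001] 0.27 [203. 151.]
top carton [ 0.591  0.198 -0.   ] 0.95 [202. 152.]
top carton [ 0.649 -0.038  0.011] 0.72 [306. 126.]
top bin [ 0.459 -0.184  0.002] 0.9 [374. 209.]
scene tray [ 0.562  0.008 -0.   ] 0
[... 231 characters left out ...]
0 [0.337 0.377 0.013] 0.68 [306. 133.]
scene stud_end0 [ 0.656 -0.159  0.007] 0.56 [197. 271.]
scene stud_end0 [0.461 0.026 0.011] 0.55 [227. 195.]
scene stud_end0 [ 0.601 -0.289  0.009] 0.48 [139. 275.]
scene stud_end1 [0.223 0.136 0.015] 0.7 [224. 136.]
scene stud_end1 [0.337 0.377 0.013] 0.68 [306. 133.]
scene stud_end1 [ 0.656 -0.159  0.007] 0.56 [197. 271.]
scene stud_end1 [0.461 0.026 0.011] 0.55 [227. 195.]
scene stud_end1 [ 0.601 -0.289  0.009] 0.48 [139. 275.]
scene jar [ 0.735  0.174 -0.002] 0.88 [326. 244.]
scene carton [0.591 0.198 0.005] 0.93 [303. 204.]
scene bin [ 0.457 -0.186  0.001] 0.78 [157. 223.]
0.8 [-0.63384523  1.57075232  2.14294087] [0.2229172  0.58386795 0.23134364]
```

View pics/t0.png

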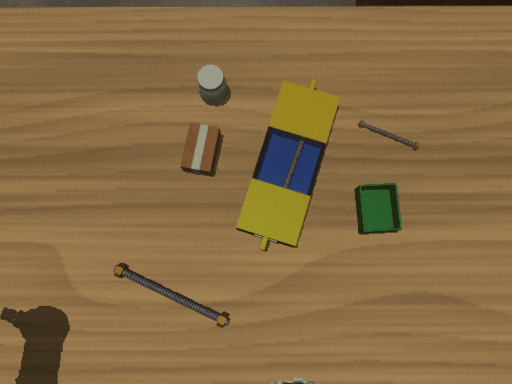

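View pics/s0.png

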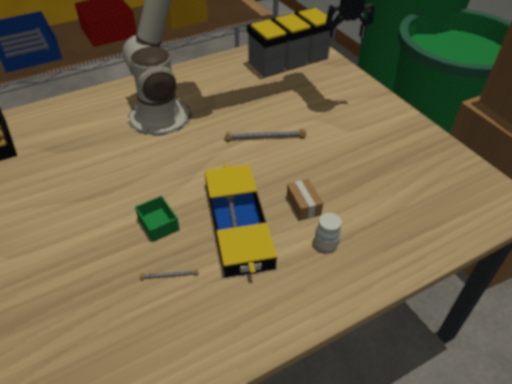

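Three things look like the stud. The one at top px (171,295) has ends 258 mm apart, and the one at (388,135) has ends 146 mm apart. The third lies in the blue tray opening at (293,163). The tray one should be the 200 mm middle size; next I confirm it in a crop and measure its axis from both views.

```bash
python3 - <<'E'
from h import *
b=cv2.imread('pics/t0.png');s=cv2.imread('pics/s0.png')
A=cv2.resize(b[70:260,220:430],None,fx=2,fy=2,interpolation=3)
B=cv2.resize(s[150:290,190:290],None,fx=2.714,fy=2.714,interpolation=3)
cv2.imwrite('pics/c1.png',np.hstack([A,B]) if A.shape[0]==B.shape[0] else np.hstack([A,cv2.resize(B,(271,A.shape[0]))]))
from scipy.spatial.transform import Rotation as Ro
o=robot.get_obs();print(np.round(Ro.from_euler('xyz',o['tcp_rot']).as_matrix(),3))
robot.snapshot('top');robot.snapshot('scene')
for c in ['top','scene']:
  for r in robot.cut_out('stud',c):
    v,u=np.nonzero(r['region']);
    m=np.array([u.mean(),v.mean()]); d=cv2.fitLine(np.c_[u,v].astype(np.float32),2,0,.01,.01).ravel()
    t=(np.c_[u,v]-d[2:])@d[:2]; e=[d[2:]+d[:2]*k for k in(t.min(),t.max())]
    print(c,round(r['conf'],2),len(u),[np.round(onplane(c,p,.014),3) for p in e])
  for r in robot.cut_out('tray',c):
    (cx,cy),wh,an=cv2.minAreaRect(np.argwhere(r['region'])[:,::-1].astype(np.float32)); print('tray',c,cx,cy,wh,an)
    bx=cv2.boxPoints(((cx,cy),wh,an)); print([np.round(onplane(c,p,.05)[:2],3) for p in bx])
E
```

```text
[[-0.    -0.357 -0.934]
 [ 0.    -0.934  0.357]
 [-1.    -0.     0.   ]]
top 0.71 1064 [array([0.334, 0.378, 0.014]), array([0.222, 0.137, 0.014])]
top 0.5 300 [array([0.507, 0.013, 0.014]), array([ 0.621, -0.03 ,  0.014])]
top 0.49 240 [array([ 0.655, -0.157,  0.014]), array([ 0.597, -0.287,  0.014])]
scene 0.81 444 [array([0.223, 0.141, 0.014]), array([0.335, 0.379, 0.014])]
scene 0.58 205 [array([ 0.607, -0.287,  0.014]), array([ 0.663, -0.158,  0.014])]
scene 0.42 125 [array([0.467, 0.03 , 0.014]), array([ 0.575, -0.009,  0.014])]
tray scene 240.50079345703125 217.27664184570312 (114.45565795898438, 56.7021598815918) 78.88695526123047
[array([ 0.359, -0.003]), array([0.395, 0.162]), array([0.773, 0.005]), array([ 0.736, -0.124])]
```

View pics/c1.png

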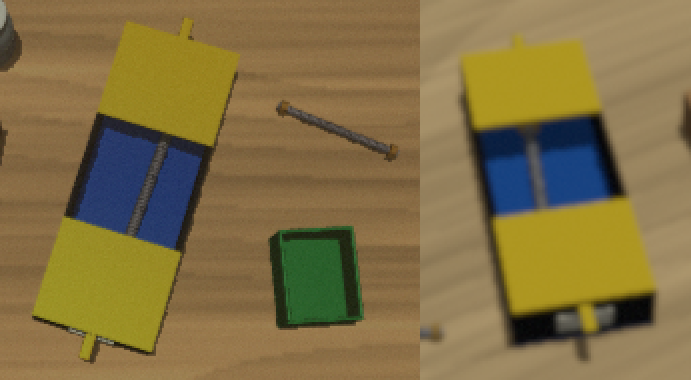

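The crop confirms it: the stud in the tray opening (about 200 mm) is the middle one. The tool's y already lies across it, and tool z points back along the tray toward the robot. Now I move above the opening.

Request:
{"op": "step_arm", "data": {
  "increments": [
    [[0.3,0,0.04,-0.05,0],[0.3,0,0.08,-0.09,0],[0.3,0,0.12,-0.14,0],[0.3,0,0.16,-0.19,0],[0.3,0,0.2,-0.235,0],[0.3,0,0.24,-0.28,0],[0.3,0,0.28,-0.33,0],[0.3,0,0.32,-0.375,0],[0.3,0,0.36,-0.42,0],[0.3,0,0.4,-0.47,0]]
  ],
  "grip_force": 40
}}

```text
time_s: 2.35
ee_pos: [0.5193, 0.042, 0.2318]
tcp_rot: [-2.437, 1.57, 0.341]
force: [1.7, 1.1, 0.4]
finger_gap: 0.65
```

Request:
{"op": "step_arm", "data": {
  "increments": [
    [[0.3,0,0.015,-0.01,0],[0.3,0,0.028,-0.01,0],[0.3,0,0.028,-0.01,0],[0.3,0,0.028,-0.01,0]]
  ]
}}

```text
time_s: 2.85
ee_pos: [0.5175, 0.0151, 0.2317]
tcp_rot: [-2.349, 1.57, 0.43]
force: [0.1, -0.5, 0.9]
finger_gap: 0.646
```

```bash
python3 - <<'E'
from h import *
o=robot.get_obs();print(o['time_s'],o['ee_pos'],o['tcp_rot'],o['finger_gap'])
save('wrist','w1.png')
for n in ['stud','stud_end0','tray']:
  for r in robot.place_of(n,'wrist'): print(n,np.round(r['centre'],3),r['conf'],proj('wrist',r['centre']))
for r in robot.cut_out('stud','wrist'):
    v,u=np.nonzero(r['region']);d=cv2.fitLine(np.c_[u,v].astype(np.float32),2,0,.01,.01).ravel()
    t=(np.c_[u,v]-d[2:])@d[:2]; e=[d[2:]+d[:2]*k for k in(t.min(),t.max())]
    print(round(r['conf'],2),len(u),e,[np.round(onplane('wrist',p,.014),3) for p in e])
E
```

```text
2.85 [0.51753279 0.01513182 0.23168292] [-2.34854836  1.57006463  0.43002664] 0.6463272281656923
stud [ 0.557 -0.006  0.018] 0.93 [258.14583313 126.33392022]
stud_end0 [0.335 0.378 0.014] 0.6 [ 73.78901765 354.62120687]
stud_end0 [0.56  0.003 0.   ] 0.59 [249.52038591 125.28392558]
tray [ 0.56   0.006 -0.002] 0.96 [246.99652755 125.89135761]
0.68 303 [array([ 78.69437063, 348.93400007]), array([142.4720815 , 359.01268195])] [array([0.341, 0.366, 0.014]), array([0.289, 0.284, 0.014])]
0.63 1146 [array([257.428161, 183.013431]), array([257.8710258 ,  69.98774126])] [array([0.491, 0.019, 0.014]), array([ 0.615, -0.028,  0.014])]
```

View pics/w1.png

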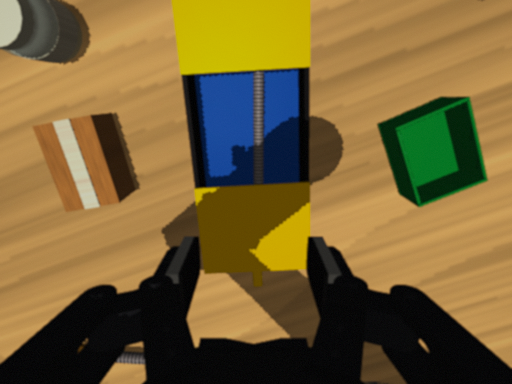

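Stud line at z=14 mm, measured at x=0.54: wrist y=0.0005, top y=0.0006, and both put it at −20.8°, so the height fits. I'll grip near the robot-side edge of the opening, descending first to just above the tray floor region and checking there.

Request:
{"op": "step_arm", "data": {
  "increments": [
    [[0.0,0.03,0.004,-0.004,0],[0.0,0.06,0.004,-0.004,0],[0.0,0.09,0.004,-0.004,0],[0.0,0.12,0.004,-0.004,0],[0.0,0.15,0.004,-0.004,0],[0.0,0.16,0.004,-0.004,0],[0.0,0.16,0.004,-0.004,0]]
  ]
}}

```text
time_s: 3.98
ee_pos: [0.5203, 0.0091, 0.0712]
tcp_rot: [1.018, 1.57, -2.488]
force: [-0.3, -0.0, 0.7]
finger_gap: 0.501
```

```bash
python3 - <<'E'
from h import *
o=robot.get_obs();print(o['time_s'],o['ee_pos'],o['tcp_rot'],o['finger_gap'])
save('wrist','w2.png')
for r in robot.cut_out('stud','wrist'):
    v,u=np.nonzero(r['region']);d=cv2.fitLine(np.c_[u,v].astype(np.float32),2,0,.01,.01).ravel()
    t=(np.c_[u,v]-d[2:])@d[:2]; e=[d[2:]+d[:2]*k for k in(t.min(),t.max())]
    print(round(r['conf'],2),len(u),e,[np.round(onplane('wrist',p,.014),3) for p in e])
E
```

```text
3.975 [0.5203237  0.0090585  0.07120484] [ 1.01793273  1.57005544 -2.48793107] 0.5014999972560366
0.59 3706 [array([254.02848107,  51.98858624]), array([254.62335562, 262.01523251])] [array([ 0.618, -0.028,  0.014]), array([0.48 , 0.023, 0.014])]
```

View pics/w2.png

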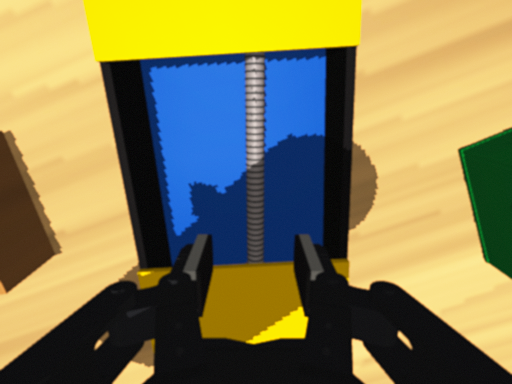

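The stud runs vertically at col 254, centred between the fingers (200–305). The near cover edge is at row ~264 and the far one at row ~53. Next I check how far the grip point is from those edges.

```bash
python3 - <<'E'
from h import *
u=np.array([.935,-.355]);n=np.array([.355,.935])
for p,z in [((250,266),.054),((250,262),.054),((235,54),.05),((145,264),.054),((347,258),.054)]:
    X=onplane('wrist',p,z);print(p,X[:2],'s',X[:2]@u,'n',X[:2]@n)
e=robot.get_obs()['ee_pos'][:2];print(e@u,e@n,proj('wrist',[*e,.014]))
E
```

```text
(250, 266) [0.50046204 0.01873077] s 0.46128258336904804 n 0.19517729762265631
(250, 262) [0.50307572 0.01772773] s 0.4640824527867694 n 0.19516730361308987
(235, 54) [ 0.61574647 -0.01727006] s 0.5818538170308087 n 0.20244249199917108
(145, 264) [0.52474856 0.07880445] s 0.4626643280164928 n 0.25996790188222224
(347, 258) [ 0.4846077  -0.03877717] s 0.4668740963143758 n 0.13577907658678576
0.4840097496003477 0.1936642005118236 [252.5838313  208.55638135]
```

The edges are at s=0.464 and 0.582, as expected, and the fingers clear the near one by 9 mm. Descend and grip.

Request:
{"op": "step_arm", "data": {
  "increments": [
    [[0.0,0.02,0,0,0],[0.0,0.04,0,0,0],[0.0,0.055,0,0,0],[0.0,0.062,0,0,0],[-1,0.062,0,0,0],[-1,0.062,0,0,0],[-1,0.062,0,0,0],[-1,0.062,0,0,0],[-1,0.062,0,0,0]]
  ],
  "grip_force": 30
}}

```text
time_s: 5.2
ee_pos: [0.5206, 0.009, 0.0099]
tcp_rot: [-2.618, 1.57, 0.159]
force: [-0.7, 0.0, 4.9]
finger_gap: 0.122
```

Gripped (opening ≈ 10–12 mm). Slide the stud away from the robot to bring its near end out from under the near cover.

Request:
{"op": "step_arm", "data": {
  "increments": [
    [[-1,-0.003,0,-0.005,0],[-1,-0.003,0,-0.014,0],[-1,-0.003,0,-0.023,0],[-1,-0.003,0,-0.032,0],[-1,-0.003,0,-0.041,0],[-1,-0.003,0,-0.05,0],[-1,-0.003,0,-0.055,0],[-1,-0.003,0,-0.055,0]]
  ]
}}

```text
time_s: 6.2
ee_pos: [0.5718, -0.0108, 0.0122]
tcp_rot: [-0.481, 1.571, 2.295]
force: [1.0, -0.1, -1.7]
finger_gap: 0.118
```

```bash
python3 - <<'E'
from h import *
o=robot.get_obs();print(o['time_s'],o['ee_pos'],o['force'],o['moment'],o['finger_gap'])
a=save('wrist','w3.png');b=save('top','t3.png')
cv2.imwrite('pics/c3.png',np.hstack([a,cv2.resize(b[70:260,225:352],(257,384),interpolation=3)])[:,:,::-1])
E
```

```text
6.2 [ 0.57179893 -0.01082153  0.01220748] [ 0.97007135 -0.12524389 -1.65163548] [0.04499972 0.03187346 0.03838433] 0.11790463204841542
```

View pics/c3.png

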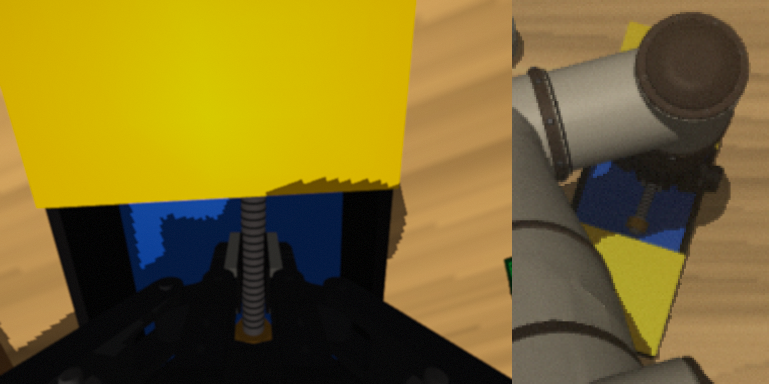

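The nut has come out from under the near cover: wrist px (254,330), and also visible in the top crop. Now I work out where its end is, to regrip closer to it so the far end hangs down.

```bash
python3 - <<'E'
from h import *
u=np.array([.935,-.355])
for p,z in [((254,321),.024),((254,342),.024)]: print(onplane('wrist',p,z)[:2]@u)
for p in [(286.5,185),(288,180)]: print('top',onplane('top',p,.02)[:2]@u)
e=robot.get_obs()['ee_pos'][:2];print(e@u)
for c in['wrist','top']:
  for r in robot.place_of('stud_end0',c)+robot.place_of('stud',c): print(c,np.round(r['centre'],3),round(r['conf'],2),np.array(r['centre'])[:2]@u)
E
```

```text
0.5000918004031346
0.4860158694172002
top 0.474102062187902
top 0.4857386679131093
0.5379018424384763
wrist [0.514 0.007 0.016] 0.96 0.4777665
wrist [ 0.608 -0.025  0.019] 0.67 0.5771455000000001
top [0.335 0.378 0.012] 0.92 0.17870599999999998
top [ 0.6   -0.288  0.006] 0.62 0.6634625
top [ 0.658 -0.157  0.006] 0.6 0.6709295000000001
top [0.509 0.012 0.013] 0.52 0.47164550000000005
top [ 0.63  -0.225  0.006] 0.56 0.668409
```

The near end is at s≈0.478–0.486, with the nut reaching ≤0.500. I regrip at s≈0.515, 23 mm back, with a gentle grip so the stud can pivot.

Request:
{"op": "step_arm", "data": {
  "increments": [
    [[-0.4,0,0,0,0],[-0.4,0,0,0,0],[-0.4,0,0,0.012,0],[-0.4,0,0,0.023,0],[-0.4,0,0,0.023,0],[-1,0,0,0.023,0],[-1,0,0,0.023,0],[-1,0,0,0.023,0],[-1,0,0,0.023,0]]
  ],
  "grip_force": 25
}}

```text
time_s: 7.62
ee_pos: [0.5502, -0.0023, 0.0126]
tcp_rot: [-2.002, 1.571, 0.775]
force: [-2.0, 1.9, 4.7]
finger_gap: 0.128
```

Request:
{"op": "step_arm", "data": {
  "increments": [
    [[-1,-0.006,0,0,0],[-1,-0.012,0,0,0],[-1,-0.018,0,0,0],[-1,-0.024,0,0,0],[-1,-0.028,0,0,0],[-1,-0.032,0,0,0],[-1,-0.036,0,0,0],[-1,-0.036,0,0,0]]
  ]
}}

```text
time_s: 8.62
ee_pos: [0.5499, -0.0025, 0.0483]
tcp_rot: [0.087, 1.571, 2.864]
force: [0.1, -0.4, -3.2]
finger_gap: 0.122
```

```bash
python3 - <<'E'
from h import *
o=robot.get_obs();print(o['time_s'],o['ee_pos'],o['force'],o['moment'],o['finger_gap'])
a=save('wrist','w4.png');b=save('scene','s4.png')
cv2.imwrite('pics/c4.png',np.hstack([a[:,100:420],cv2.resize(b[150:290,190:300],(302,384),interpolation=3)])[:,:,::-1])
E
```

```text
8.625 [ 0.54987587 -0.002486    0.04834494] [ 0.11860301 -0.44966499 -3.23917934] [ 0.03359532  0.07783152 -0.03338295] 0.12238540596608831
```

View pics/c4.png

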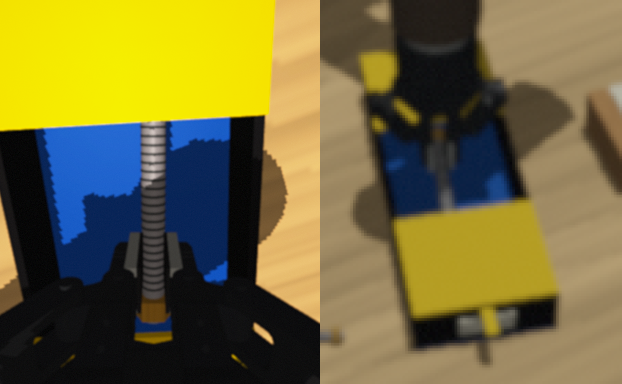

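The stud is tilted and the far end trails under the cover, with only 3 N of force. But the TCP sits just 1–2 mm below the stud axis, so the grip is at the very tips. I'll set it back down and grip deeper.

Request:
{"op": "step_arm", "data": {
  "increments": [
    [[-1,0.01,0,0,0],[-1,0.02,0,0,0],[-1,0.03,0,0,0],[-1,0.035,0,0,0],[-0.5,0.035,0,0,0],[-0.5,0.037,0,0,0],[-0.5,0.04,0,0,0],[-0.5,0.042,0,0,0],[-0.5,0.042,0,0,0]]
  ]
}}

```text
time_s: 9.85
ee_pos: [0.55, -0.0025, 0.0061]
tcp_rot: [0.661, 1.57, -2.846]
force: [0.8, 0.3, 0.8]
finger_gap: 0.249
```

Request:
{"op": "step_arm", "data": {
  "increments": [
    [[-1,0,0,0,0],[-1,0,0,0,0],[-1,0,0,0,0],[-1,0,0,0,0]]
  ],
  "grip_force": 25
}}

```text
time_s: 10.35
ee_pos: [0.5501, -0.0025, 0.0064]
tcp_rot: [-3.061, 1.571, -0.284]
force: [-0.3, -0.2, 0.4]
finger_gap: 0.126
```

Request:
{"op": "step_arm", "data": {
  "increments": [
    [[-1,-0.008,0,0,0],[-1,-0.016,0,0,0],[-1,-0.024,0,0,0],[-1,-0.031,0,0,0],[-1,-0.038,0,0,0],[-1,-0.045,0,0,0],[-1,-0.049,0,0.007,0],[-1,-0.053,0,0.014,0],[-1,-0.058,0,0.022,0],[-1,-0.058,0,0.022,0]]
  ]
}}

```text
time_s: 11.6
ee_pos: [0.5282, 0.0056, 0.0646]
tcp_rot: [0.392, 1.569, -3.114]
force: [-1.2, 0.3, -2.5]
finger_gap: 0.125
```

```bash
python3 - <<'E'
from h import *
o=robot.get_obs();print(o['time_s'],o['ee_pos'],o['force'],o['moment'],o['finger_gap'])
a=save('wrist','w5.png');b=save('scene','s5.png')
cv2.imwrite('pics/c5.png',np.hstack([a[:,100:420],cv2.resize(b[150:290,190:300],(302,384),interpolation=3)])[:,:,::-1])
E
```

```text
11.6 [0.52821655 0.00556874 0.0646112 ] [-1.22460828  0.3103561  -2.51357882] [0.15490651 0.53618926 0.01074979] 0.12474094218945786
```

View pics/c5.png

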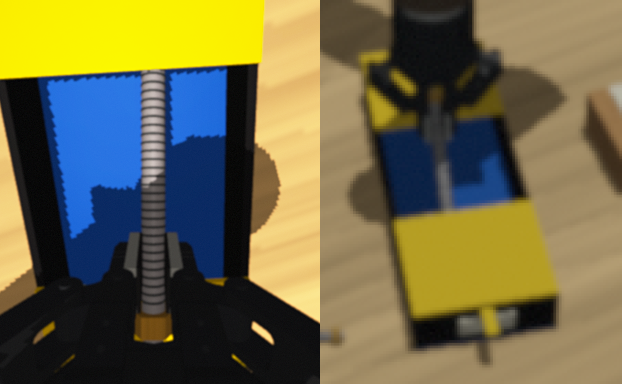

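The stud is still gripped and slanting: the near nut at (152,328) is above the near cover, and the shaft runs under the far cover edge at row 72. Continue drawing it out.

Request:
{"op": "step_arm", "data": {
  "increments": [
    [[-1,-0.009,0,0.003,0],[-1,-0.018,0,0.006,0],[-1,-0.027,0,0.009,0],[-1,-0.034,0,0.012,0],[-1,-0.04,0,0.015,0],[-1,-0.045,0,0.02,0],[-1,-0.047,0,0.028,0],[-1,-0.048,0,0.036,0],[-1,-0.048,0,0.036,0]]
  ]
}}

```text
time_s: 12.82
ee_pos: [0.4953, 0.0184, 0.1125]
tcp_rot: [0.531, 1.571, -2.975]
force: [-0.3, 1.0, -2.0]
finger_gap: 0.124
```

```bash
python3 - <<'E'
from h import *
o=robot.get_obs();print(o['time_s'],o['ee_pos'],o['force'],o['moment'],o['finger_gap'])
a=save('wrist','w6.png');b=save('scene','s6.png')
cv2.imwrite('pics/c6.png',np.hstack([a[:,100:420],cv2.resize(b[150:290,190:300],(302,384),interpolation=3)])[:,:,::-1])
E
```

```text
12.825 [0.49526989 0.01841445 0.11246647] [-0.29136195  0.96374636 -1.95344351] [ 0.03971145  0.08876374 -0.01821397] 0.12421430023433358
```

View pics/c6.png

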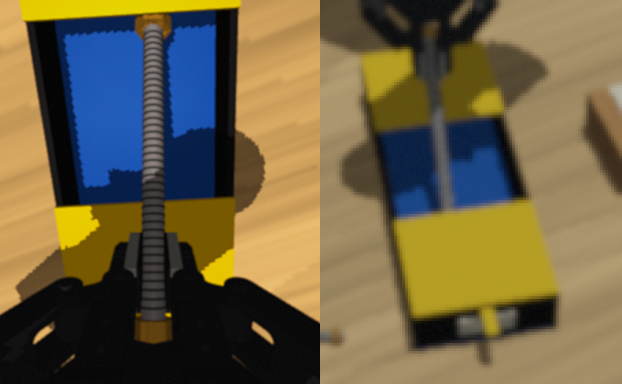

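The far nut is right at the far cover edge (152,25) and the force is just its weight. Pull back 30 mm, tighten the grip and lift straight up.

Request:
{"op": "step_arm", "data": {
  "increments": [
    [[-1,-0.001,0,0.008,0],[-1,-0.003,0,0.016,0],[-1,-0.005,0,0.024,0],[-1,-0.006,0,0.03,0],[-1,-0.007,0,0.032,0],[-1,-0.007,0,0.032,0],[-1,-0.012,0,0.032,0],[-1,-0.02,0,0.032,0],[-1,-0.03,0,0.032,0],[-1,-0.03,0,0.032,0]]
  ]
}}

```text
time_s: 14.18
ee_pos: [0.4669, 0.0299, 0.1435]
tcp_rot: [-2.439, 1.568, 0.338]
force: [-1.6, 0.6, -2.2]
finger_gap: 0.124
```

```bash
python3 - <<'E'
from h import *
o=robot.get_obs();print(o['time_s'],o['ee_pos'],o['force'],o['moment'],o['finger_gap'])
a=save('wrist','w7.png');b=save('scene','s7.png')
cv2.imwrite('pics/c7.png',np.hstack([a[:,100:420],cv2.resize(b[150:290,190:300],(302,384),interpolation=3)])[:,:,::-1])
E
```

```text
14.175 [0.46686196 0.0298751  0.14351957] [-1.61643746  0.57118442 -2.18414183] [0.04517704 0.04854715 0.01748508] 0.12442378593870207
```

View pics/c7.png

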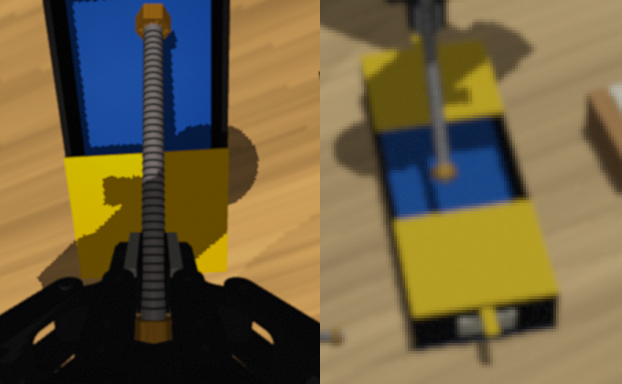

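Both views show the far nut fully out in the open ((152,20) wrist, (445,172) scene). Tighten the grip and raise.

Request:
{"op": "step_arm", "data": {
  "increments": [
    [[-1,0,0,0,0],[-1,-0.01,0,0,0],[-1,-0.03,0,0,0],[-1,-0.055,0,0,0],[-1,-0.08,0,0,0],[-1,-0.105,0,0,0],[-1,-0.13,0,0,0],[-1,-0.155,0,0,0],[-1,-0.18,0,0,0],[-1,-0.2,0,0,0]]
  ],
  "grip_force": 60
}}

```text
time_s: 15.52
ee_pos: [0.4659, 0.0296, 0.344]
tcp_rot: [-2.451, 1.569, 0.325]
force: [0.5, 0.5, -1.7]
finger_gap: 0.11
```

Request:
{"op": "step_arm", "data": {
  "increments": [
    [[-1,-0.015,0,0,0],[-1,-0.025,0,0,0],[-1,-0.03,0,0,0],[-1,-0.03,0,0,0],[-1,-0.03,0,0,0],[-1,-0.03,0,0,0],[-1,-0.03,0,0,0],[-1,-0.03,0,0,0]]
  ]
}}

```text
time_s: 16.52
ee_pos: [0.466, 0.0296, 0.3722]
tcp_rot: [0.673, 1.571, -2.833]
force: [0.6, 0.3, -2.2]
finger_gap: 0.111
```

```bash
python3 - <<'E'
from h import *
o=robot.get_obs();print(o['time_s'],o['ee_pos'],o['force'],np.abs(o['qd']).max(),o['finger_gap'])
a=save('wrist','w8.png');b=save('scene','s8.png')
cv2.imwrite('pics/c8.png',np.hstack([a[:,100:420],cv2.resize(b[60:290,110:350],(401,384),interpolation=3)])[:,:,::-1])
for c in['wrist','scene']:
  for r in robot.place_of('stud_end0',c): print(c,np.round(r['centre'],3),round(r['conf'],2),proj(c,r['centre']))
for n in ['jar','carton','bin']:
  for r in robot.place_of(n,'scene'): print(n,np.round(r['centre'],3),round(r['conf'],2))
E
```

```text
16.525 [0.46597688 0.02962202 0.37221666] [ 0.56554946  0.28293728 -2.16823486] 0.0023089789952530906 0.11142764015867838
wrist [0.337 0.376 0.016] 0.93 [108.35588897 271.78337963]
wrist [0.428 0.041 0.4  ] 0.86 [257.85615357 347.7975814 ]
wrist [ 0.587 -0.017  0.299] 0.55 [253.9760173   10.79679961]
wrist [ 0.455 -0.185 -0.002] 0.41 [375.73730866 103.38628096]
scene [0.335 0.375 0.013] 0.97 [304.82850861 133.06693675]
scene [ 0.602 -0.29   0.012] 0.81 [138.17453049 275.0301846 ]
scene [0.222 0.137 0.012] 0.73 [223.85978009 136.534028  ]
scene [ 0.657 -0.159  0.007] 0.72 [196.9908299  271.12823987]
scene [ 0.584 -0.017  0.296] 0.6 [231.64000911 145.58112304]
scene [0.428 0.045 0.4  ] 0.58 [222.97522448  64.49968441]
jar [0.734 0.177 0.   ] 0.92
bin [ 0.457 -0.186  0.002] 0.66
```

View pics/c8.png

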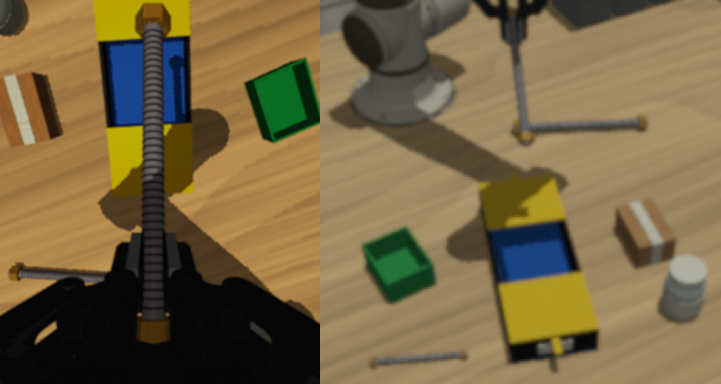

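Both views put the ends at z≈0.400 and 0.297, 0.198 m apart (the stud is 0.200). The limit is 0.154, so there's plenty of clearance. The arm is still, and the jar, carton and bin are standing where they were. Handing in.

```bash
python3 -c "
from rig import robot
o=robot.get_obs();print(o['time_s'],o['ee_pos'],o['finger_gap']);print(robot.sign_off())"
```

```text
16.875 [0.46601799 0.02963195 0.37231591] 0.10586370299726935
the job is handed in; nothing more can be done
None
```

The stud is out of the tray and held still in the gripper, and the job was handed in at 16.9 s.

**What I did:** I slid the stud lengthwise under the far cover until its near end was in the opening, then regripped it near that end. It tilted as I lifted, and I drew it out slantwise through the opening, tightened the grip to 60 N and raised it. The first regrip held the stud only at the fingertips, so I set it down and gripped about 6 mm deeper before drawing it out.

**Last checks:**
- **Height:** the two ends measured about 0.40 m and 0.297 m above the table in two views. With the nut's radius the lowest point is about 0.285 m, against the 0.154 m needed.
- **Right stud:** the ends measured 198 mm apart, which fits the 200 mm stud.
- **Motion and force:** the arm was still and the tool felt only about 2 N, the stud's own weight. No reading during the job went above about 5 N.
- **Bystanders:** the jar and bin measured within 3 mm of where they started. The network did not report the carton in the last picture, but it is visible there and looks unmoved.

No check failed. The finger opening drifted slightly at the end, from 0.111 to 0.106, with no visible slip of the stud.

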